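Park the star wheel of the etching press

TASK

Park the small etching press: push the spokes of its star wheel round with the fingertips, one after another, until the spoke with the red grip points straight up, and leave the wheel standing still there. Only push, without gripping or forcing the wheel, and leave everything else on the bench where it is.

Things in the scene. Friction and masses are not known exactly. Their poses are not given: they have to be found in the camera images.
- hub (a point): centre of the star wheel, on its axle, 155 mm above the bench, fixed to the press. Its x axis is the axle and points out of the wheel's face, away from the press; z is up, y sideways in the wheel's plane. Hub 60 mm across, 30 mm thick. Six bare spokes 60 degrees apart, no rim: steel rods 14 mm thick, each ending in a grip 24 mm thick, from 83 to 140 mm off the axle; five black, one red.
- wheel (a joint): turn of the star wheel about the hub's x axis, rad: 0 (or a full turn, 2 pi) with the red grip straight up; grows as the wheel's top goes towards the hub's -y side, so q is the red spoke's angle from up. Turns either way, more than one turn, stiffly: about 0.3 N m of friction (3 N at 100 mm); it stays where it is left.
- red_grip (a point): middle of the red grip, 115 mm from the axle; its z axis points outward along the red spoke, its x axis is along the axle.
- press: small bench etching press, grey frame, steel roller and bed, fixed to the bench; origin on the bench straight below the hub, axes as the hub's. Front side plate at x = -81 to -59 mm, 130 mm wide, 215 mm tall, with a cross handle on top up to 241 mm. The rest lies behind it, back to x = -297 mm; the bed, 121 mm up, reaches 220 mm to either side.
- ink_tin: bystander: flat dark ink tin, 74 mm across, 62 mm tall; loose, origin at the centre of its underside
- brush_jar: bystander: white pot 72 mm across and 100 mm tall, with brushes standing up to 190 mm; loose, origin at the centre of its underside
- ink_roller: bystander: hand ink roller lying down, 90 mm wide black rubber roll with dark wooden handle, 180 mm long, 60 mm tall; loose, origin at the centre of its underside (under the roll)
- loupe: bystander: black eye loupe, 42 mm across, 42 mm tall; loose, origin at the centre of its underside
- graver: bystander: engraver's graver lying down, 165 mm long, round wooden handle 33 mm across; loose, origin at the centre of its underside (under the shank's middle)
- varnish_jar: bystander: amber glass jar with black lid, 56 mm across, 75 mm tall; loose, origin at the centre of its underside
- tape_roll: bystander: yellow roll of tape lying flat, 84 mm across, 24 mm tall; loose, origin at the centre of its underside

How it is judged:
On the way, in this order (a step that is already met when the one before it is completed fails the run):
1. the red grip has been brought up from below to above the height of the axle (height (world z) of red_grip above 0.16 m), for 0.05 s.
2. the red grip points straight up (within 0.12 rad, 7 degrees) (angle between red_grip's own z axis and vertical below 0.12 rad), for 0.2 s.
At the end, for the whole second after the job is handed in: The red spoke points straight up within 0.12 rad (7 degrees), the wheel is at rest, and every loose thing is within 20 mm of where it started (angle between red_grip's own z axis and vertical below 0.12 rad and velocity of joint wheel between -0.05 and 0.05 rad/s and distance of each of ink_tin, brush_jar, ink_roller, loupe, graver, varnish_jar, tape_roll from where it was at the start of the episode below 0.02 m); the robot touches nothing.
It fails at once if a bystander was moved by more than 20 mm, lifted or tipped (distance of any of ink_tin, brush_jar, ink_roller, loupe, graver, varnish_jar, tape_roll from where it was at the start of the episode above 0.02 m or angle between any of ink_tin, brush_jar, ink_roller, loupe, graver, varnish_jar, tape_roll's own z axis and vertical above 0.3 rad).
It fails at once if the wheel or press was gripped or forced: more than 40 N between the robot and the press (contact force between any of the fingers, the arm and press above 40 N).
It also fails if it takes over 69 s, if anything falls off the work surface, if the arm or the gripper's body presses on something with over 40 N, if the wrist force passes 120 N, or if a joint passes its speed limit or range.

ROBOT

A 7-joint arm with a two-finger parallel gripper is mounted at the origin on the work surface. World frame = base frame: x ahead of the robot, y to its left, z up, the work surface at z = 0. Lengths are in m, angles in rad, forces in N, time in s.
With the tool pointing down it reaches from about 0.4 to 0.85 m from the base axis. Payload 4.5 kg.
Tool frame: the origin (TCP) lies where the fingers leave the gripper's body, on its centre line; the fingertips stand 64 mm ahead of it and the grasp point (between the pads) lies 45 mm ahead of it; z points along the fingers, y is the direction in which the jaws open and shut (so a half turn about z gives the same grasp; the last joint's range is limited). The gripper opens to 88 mm and grips with 3 to 60 N. Pads are 18 mm wide; open, the fingers measure 123 mm over their backs; the gripper's body (75 mm by 187 mm) begins 45 mm behind the grasp point.
Start: joints at [-1.273, 0.689, -0.195, 1.565, 0.157, 0.902, -0.215], TCP at [0.163, 0.603, 0.303] pointing down, gripper open.
Joint ranges: [-3.01, 3.01], [-0.46, 2.08], [-1.47, 1.51], [0.13, 2.56], [-1, 4.14], [0.04, 2.09], [-2.66, 2.66]. Speed limits (rad/s): [2.57, 2.57, 3.14, 3.14, 3.14, 3.14, 3.14].

INTERFACE

Orientations are given as a rotation vector (axis times angle).
In Python, from rig import manip, eyes gives the robot as it stands. The module is installed in compiled form; this text tells all that it offers.
- The arm moves only by the shell command python3 -m pendant 'ROWS' [FORCE]. ROWS is JSON, a list that holds one entry, the list of rows, each a list of 5 numbers: the gripper command: -1 is shut, 1 is fully open, values between are in proportion, then the shift along the tool's x, y, z in mm, then the turn about the tool's z in degrees. A call has 1 to 12 rows; each row shifts and turns the commanded pose from where the row before left it, along the tool's axes as they then stand; what a row does not reach is not made up. A row lasts 1/8 s, in which the tool goes at most 62.5 mm and 10.7 degrees, less where a joint would pass 70% of its speed; a pose out of reach is approached as far as the arm can. A call with a gripper value outside its range is refused whole. The fingers move at their own pace and stop on an object; FORCE is the grip in N (left out, the last holds). Time passes only in rows, so rows that do not move let the fingers close. It gives the time, the measured TCP pose, the force and the opening at its end, in the units of the state.
- manip.sense(): the state, without advancing time (a new reading comes with each control period).
- eyes.grab_frame(name): name is "scene" or "side" or "wrist"; returns a dict with "pixels" (400x640x3 uint8, red, green, blue), "depth" (400x640 float32, m along the optical axis (not along the pixel's ray), 0 where there is no reading), "K" (3x3 intrinsics, pixels), "R" (3x3) and "t" (3): a world point X has camera coordinates R X + t. Camera axes: x right, y down, z forward; pixel columns grow to the right and rows downward; lengths in m; the calibration is good to about 2 mm. A picture is of the moment at which its call begins.
- manip.sign_off(): hands the job in, once; it reports no verdict.
The state is a dict: "time_s": time; "joint_pos": joint angles; "joint_vel": joint speeds; "joint_torque": joint torques, N m; "position": TCP position; "orientation": TCP orientation; "contact_force": force on the tool from outside, world axes, zero at the start; "ft_torque": the same for the moment, N m; "opening": opening from 0.0 (shut) to 1.0 (fully open).
Only numpy, scipy, OpenCV 4.12 (cv2) and the standard library are available. Lean on these libraries where they do the work, as an engineer would, in place of code of your own. Each camera call takes 0.05 s, during which the arm holds its last target.

## Working session

There is one attempt and no reset: what is moved stays moved. The work goes in short steps, Python scripts to look and compute and a shell command to move; the robot and the scene stay as the last step left them, time stands still between calls to the robot, and variables do not carry over. Pictures are saved under pics/ and viewed, and the job is handed in when it is done.

```bash
mkdir -p pics
python3 - <<'E'
from rig import manip, eyes
import cv2,numpy as np
s=manip.sense()
for k,v in s.items(): print(k,np.round(v,3))
for n in ["scene","side","wrist"]:
    f=eyes.grab_frame(n); cv2.imwrite(f"pics/{n}0.png",f["pixels"][:,:,::-1])
    np.savez(f"pics/{n}0.npz",**f)
    print(n,np.round(f["K"],1).tolist(),np.round(f["R"],3).tolist(),np.round(f["t"],3), np.round(-f["R"].T@f["t"],3))
E
```

```text
time_s 0.0
joint_pos [-1.273  0.69  -0.195  1.566  0.157  0.902 -0.215]
joint_vel [-0.001 -0.001 -0.     0.001  0.001  0.    -0.002]
joint_torque [ 1.0000e-03 -5.2756e+01 -1.2660e+00 -1.5342e+01 -5.2000e-02  6.0000e-03
  0.0000e+00]
position [0.163 0.603 0.302]
orientation [-4.130e-01 -3.114e+00  3.000e-03]
contact_force [-0.311  0.419  1.176]
ft_torque [ 0.005  0.014 -0.048]
opening 0.995
scene [[494.7, 0.0, 318.1], [0.0, 494.7, 193.5], [0.0, 0.0, 1.0]] [[0.478, 0.878, 0.0], [0.764, -0.416, -0.493], [-0.433, 0.236, -0.87]] [-0.357 -0.382  1.468] [ 1.098 -0.191  1.09 ]
side [[467.9, 0.0, 318.3], [0.0, 467.9, 200.5], [0.0, 0.0, 1.0]] [[0.958, -0.287, -0.019], [-0.173, -0.52, -0.836], [0.23, 0.804, -0.548]] [-0.595  0.277  0.984] [ 0.391 -0.818  0.76 ]
wrist [[318.1, 0.0, 316.9], [0.0, 318.1, 192.3], [0.0, 0.0, 1.0]] [[0.261, 0.965, -0.0], [0.933, -0.252, 0.255], [0.246, -0.067, -0.967]] [-0.624 -0.035  0.387] [0.1   0.62  0.383]
```

View pics/scene0.png

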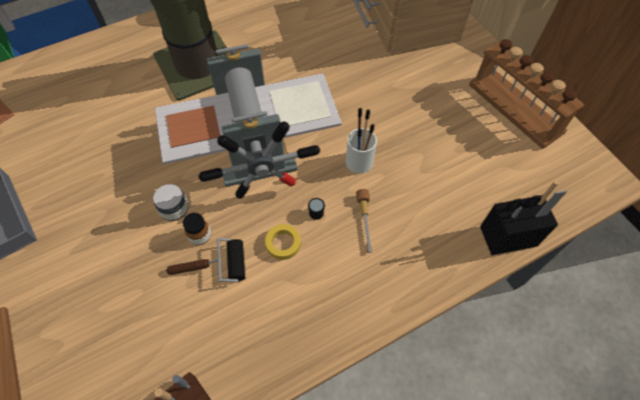

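View pics/side0.png

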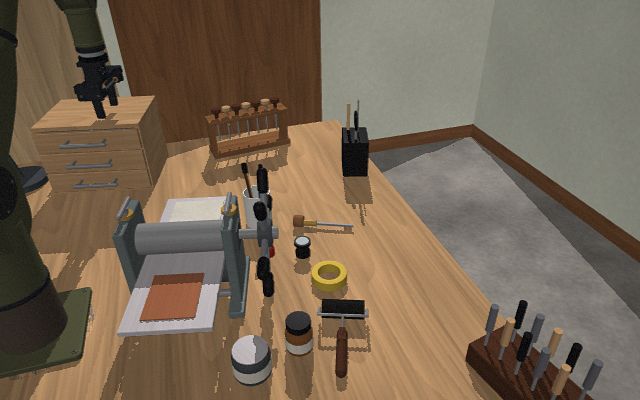

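View pics/wrist0.png

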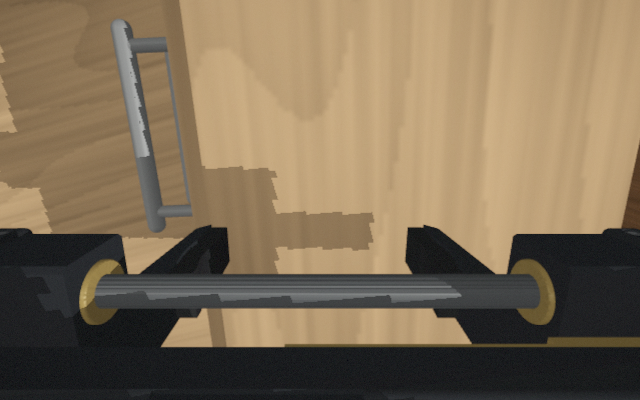

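The scene view shows the wheel around (260,163), with the red grip at (288,179), low and to the right. The other loose things lie in front of the face. Next I'll deproject to world points.

```bash
cat > h.py <<'E'
import numpy as np,cv2
from rig import manip,eyes
def pts(f):
    v,u=np.mgrid[0:400,0:640]; d=f["depth"]; K=f["K"]
    c=np.stack([(u-K[0,2])/K[0,0]*d,(v-K[1,2])/K[1,1]*d,d],-1)
    return (c-f["t"])@f["R"]
def redmask(f):
    hsv=cv2.cvtColor(f["pixels"],cv2.COLOR_RGB2HSV)
    return ((hsv[...,0]<6)|(hsv[...,0]>174))&(hsv[...,1]>170)&(hsv[...,2]>70)&(f["depth"]>0)
E
python3 - <<'E'
from h import *
for n in ["scene","side"]:
    f=dict(np.load(f"pics/{n}0.npz")); P=pts(f); m=redmask(f)
    k,l,st,c=cv2.connectedComponentsWithStats(m.astype(np.uint8))
    for i in range(1,k):
        if st[i,4]>15: print(n,'red',st[i],np.round(np.median(P[l==i],0),3),np.round(P[l==i].min(0),3),np.round(P[l==i].max(0),3))
    dark=(f["pixels"].max(2)<60)&(f["depth"]>0)&(P[...,2]>0.03)&(P[...,2]<0.32)
    k,l,st,c=cv2.connectedComponentsWithStats(dark.astype(np.uint8))
    for i in range(1,k):
        if st[i,4]>40: 
            q=P[l==i]; print(n,'dark',st[i],np.round(np.median(q,0),3),np.round(q.min(0),3),np.round(q.max(0),3))
    im=cv2.resize(f["pixels"][100:300,130:400] if n=="scene" else f["pixels"][140:340,100:370],None,fx=2.9,fy=2.9,interpolation=cv2.INTER_CUBIC)
    cv2.imwrite(f"pics/{n}0z.png",im[:,:,::-1])
E
```

```text
scene red [281 173  14  13 103] [0.523 0.04  0.071] [0.51  0.023 0.047] [0.53  0.057 0.089]
scene dark [ 150    0  112   94 4003] [ 0.061 -0.009  0.175] [-0.009 -0.073  0.03 ] [0.257 0.105 0.29 ]
scene dark [520  60  10   9  45] [0.55  0.704 0.157] [0.537 0.696 0.13 ] [0.56  0.714 0.165]
scene dark [541  76  11  10  47] [0.618 0.712 0.158] [0.605 0.705 0.13 ] [0.63  0.725 0.166]
scene dark [563  93  11  10  50] [0.687 0.721 0.157] [0.673 0.717 0.131] [0.699 0.732 0.164]
scene dark [ 218  122   71   54 1576] [ 0.453 -0.02   0.186] [ 0.427 -0.09   0.03 ] [0.529 0.058 0.28 ]
scene dark [297 146  22  12 181] [0.533 0.09  0.166] [0.518 0.067 0.155] [0.543 0.115 0.173]
scene dark [199 168  24  13 219] [ 0.481 -0.125  0.162] [ 0.464 -0.151  0.15 ] [ 0.493 -0.099  0.168]
scene dark [236 182  13  16 113] [ 0.496 -0.071  0.07 ] [ 0.482 -0.085  0.04 ] [ 0.504 -0.054  0.086]
scene dark [157 197  28  17 121] [ 0.452 -0.231  0.051] [ 0.434 -0.265  0.038] [ 0.46  -0.2    0.058]
scene dark [ 483  196   74   55 2669] [0.888 0.419 0.117] [0.828 0.38  0.03 ] [0.934 0.509 0.205]
scene dark [183 213  22 
[... 2224 characters left out ...]
ark [511 325  41  75 863] [ 0.871 -0.421  0.051] [ 0.85  -0.482  0.047] [ 0.915 -0.354  0.152]
side dark [566 343  16  25 229] [ 0.914 -0.461  0.135] [ 0.91  -0.466  0.106] [ 0.925 -0.451  0.152]
side dark [468 344  62  56 781] [ 0.835 -0.405  0.046] [ 0.816 -0.465  0.03 ] [ 0.862 -0.333  0.054]
side dark [231 348  40  26 352] [ 0.419 -0.261  0.05 ] [ 0.385 -0.269  0.038] [ 0.457 -0.228  0.059]
side dark [583 364  12  25  72] [ 0.919 -0.492  0.12 ] [ 0.917 -0.496  0.09 ] [ 0.921 -0.488  0.147]
side dark [543 371  10  16  54] [ 0.905 -0.442  0.05 ] [ 0.866 -0.457  0.047] [ 0.913 -0.426  0.107]
side dark [562 388   8  12  42] [ 0.913 -0.475  0.05 ] [ 0.908 -0.485  0.047] [ 0.921 -0.465  0.053]
```

```bash
ls pics
```

```text
scene0.npz
scene0.png
scene0z.png
side0.npz
side0.png
side0z.png
wrist0.npz
wrist0.png
```

The hub is at about (0.502, -0.016, 0.155), with y_h ≈ (0.235, 0.972). The spokes sit near ±30, ±90 and ±150°, and the red one is near q = -148°, on the lower +y side. The tool's y axis is already almost parallel to y_h.

Plan: shut the fingers and reach in from above on the +y side. Sweep the top spoke towards -y by about 60° twice, then bring the red one up by the last 30°. I'll go up first, then across above everything.

```bash
python3 -m pendant '[[[-1,0,0,-40,0],[-1,0,0,-40,0],[-1,-40,-32,0,0],[-1,-40,-32,0,0],[-1,-40,-32,0,0],[-1,-40,-32,0,0],[-1,-40,-32,0,0],[-1,-40,-32,0,0],[-1,-40,-32,0,0],[-1,-40,-32,0,0],[-1,-40,-32,0,0],[-1,-40,-32,0,0]]]' 5
python3 - <<'E'
from h import *
from scipy.spatial.transform import Rotation as Ro
s=manip.sense(); R=Ro.from_rotvec(s["orientation"]).as_matrix(); print(np.round(R,3),np.round(s["position"],4))
print(np.round(R.T@(np.array([.532,.108,.385])-s["position"]),4)*1000)
E
```

```text
time_s: 1.65
position: [0.4664, 0.1887, 0.3826]
orientation: [-0.413, -3.114, -0.0]
contact_force: [-0.1, 1.0, -0.1]
opening: 0.003
[[-0.965  0.261 -0.   ]
 [ 0.261  0.965  0.   ]
 [ 0.     0.    -1.   ]] [0.4664 0.1887 0.3826]
[-84.4 -60.8  -2.4]
```

```bash
python3 -m pendant '[[[-1,-40,-30,0,0],[-1,-44,-31,0,0],[-1,0,0,0,0],[-1,0,0,0,0]]]'
cat > look.py <<'E'
import sys
from h import *
from scipy.spatial.transform import Rotation as Ro
H=np.array([.502,-.016,.155]); Y=np.array([.235,.972,0]); X=np.array([.972,-.235,0])
tag=sys.argv[1]
s=manip.sense(); p=s["position"]
R=Ro.from_rotvec(s["orientation"]).as_matrix()
print("t",round(s["time_s"],2),"tcp hub x,y",np.round([(p-H)@X,(p-H)@Y],4),"tip z",round(p[2]-.064,4),"F",np.round(s["contact_force"],1))
print("tool-frame of hub Y",np.round(R.T@Y,3),"X",np.round(R.T@X,3))
ims=[]
for n,(a,b,c,d) in dict(scene=(80,280,150,350),side=(120,320,160,360)).items():
    f=eyes.grab_frame(n); P=pts(f); m=redmask(f)
    h=(P-H); hx=h@X; hy=h@Y; hz=h[...,2]
    r=np.hypot(hy,hz)
    m&=(np.abs(hx)<.04)&(r<.17)&(r>.06)
    cam=-f["R"].T@f["t"]-H; 
    if m.sum()>10:
        q=h[m]; v=cam/np.linalg.norm(cam); q=q-.0095*v
        print(n,"n",m.sum(),"red q deg",round(float(np.degrees(np.arctan2(-np.median(q@Y),np.median(q[:,2])))),1),"hx",np.round(np.median(q@X),4))
    w=(np.abs(hx)<.035)&(r<.145)&(r>.09)&(f["pixels"].max(2)<60)&(f["depth"]>0)
    q=h[w]-.0095*cam/np.linalg.norm(cam); an=np.degrees(np.arctan2(-q@Y,q[:,2]))
    k,l,st,cc=cv2.connectedComponentsWithStats(w.astype(np.uint8))
    print(n,"dark",[ (round(float(np.median(an[l[w]==i])),1),round(float(np.median((q@X)[l[w]==i])),3),int(st[i,4])) for i in range(1,k) if st[i,4]>40])
    ims.append(cv2.resize(f["pixels"][a:b,c:d],None,fx=2,fy=2,interpolation=cv2.INTER_CUBIC))
cv2.imwrite(f"pics/{tag}.png",np.hstack(ims)[:,:,::-1])
E
python3 look.py a1
```

```text
time_s: 2.15
position: [0.5303, 0.11, 0.3824]
orientation: [-0.412, -3.113, -0.001]
contact_force: [-0.0, 1.3, 0.0]
opening: 0.007
t 2.15 tcp hub x,y [-0.0021  0.1291] tip z 0.3184 F [-0.   1.3  0. ]
tool-frame of hub Y [0.026 1.    0.   ] X [-1.     0.026 -0.001]
scene n 106 red q deg -147.2 hx 0.0021
scene dark [(-27.8, 0.001, 202), (29.6, 0.002, 236), (-88.3, -0.0, 170), (90.8, 0.0, 202), (149.7, 0.003, 86)]
side n 36 red q deg -150.5 hx 0.0039
side dark [(-29.2, -0.002, 236), (-86.9, 0.003, 50), (32.2, -0.0, 205), (93.1, 0.0, 450)]
```

View pics/a1.png

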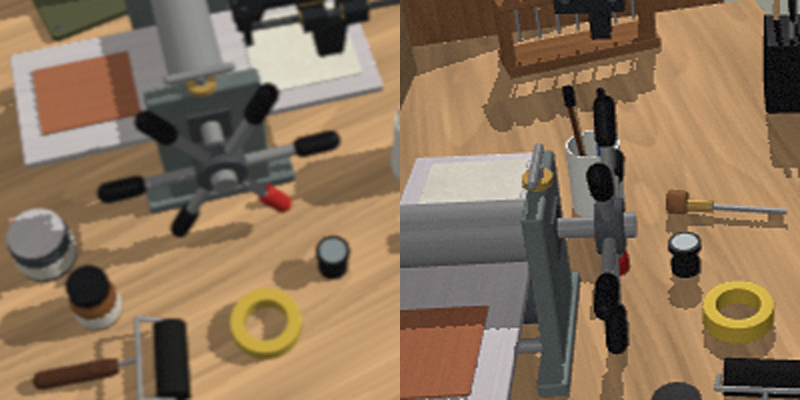

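Pictures and masks agree: red is at q ≈ -149°, and the spokes are at -29 and +30°. The fingers hang clear on the +y side, at pixel (330,40) in the left panel. Now I'll lower to tip z = 0.245 and start the first sweep.

```bash
python3 -m pendant '[[[-1,0,0,37,0],[-1,0,0,36,0],[-1,0,0,0,0],[-1,-0.4,-10,0,0],[-1,-0.4,-10,0,0],[-1,-0.4,-8,0,0],[-1,-0.4,-8,0,0],[-1,-0.4,-8,0,0],[-1,-0.4,-8,0,0],[-1,0,0,0,0]]]'
python3 look.py a2
```

```text
time_s: 3.5
position: [0.5212, 0.0591, 0.3107]
orientation: [0.412, 3.11, 0.004]
contact_force: [3.0, 2.6, 1.8]
opening: 0.006
t 3.5 tcp hub x,y [0.001  0.0775] tip z 0.2467 F [3.  2.6 1.8]
tool-frame of hub Y [0.026 1.    0.003] X [-1.     0.026  0.004]
scene n 111 red q deg -140.7 hx 0.0018
scene dark [(-20.9, 0.003, 180), (-36.4, 0.005, 108), (36.3, 0.002, 229), (-81.7, -0.0, 175), (97.2, 0.0, 188), (156.6, 0.004, 75)]
side n 18 red q deg -145.4 hx 0.0035
side dark [(-22.7, 0.0, 281), (38.8, 0.0, 181), (97.9, 0.001, 393)]
```

View pics/a2.png

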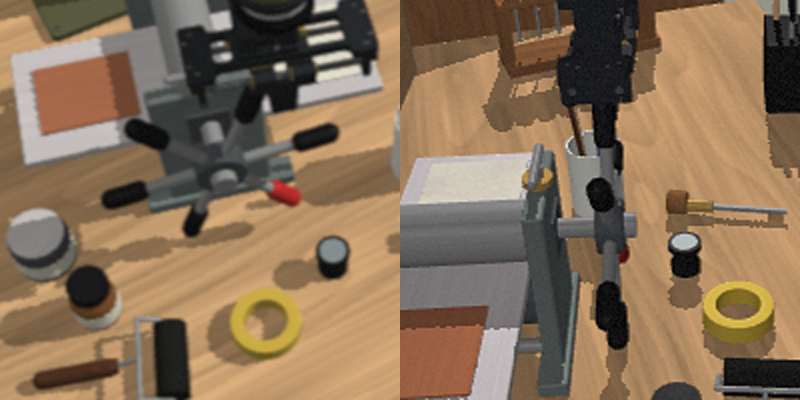

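The push works: the spoke is against the finger at (250,100), all spokes have turned about 7°, and the force is only about 3 N. I'll continue the sweep.

```bash
python3 -m pendant '[[[-1,-0.2,-9,0,0],[-1,-0.2,-9,0,0],[-1,-0.2,-9,0,0],[-1,-0.2,-9,0,0],[-1,-0.2,-9,0,0],[-1,-0.2,-9,0,0],[-1,-0.2,-9,0,0],[-1,-0.2,-9,0,0],[-1,-0.2,-9,0,0],[-1,-0.2,-8,0,0],[-1,-0.2,-8,0,0],[-1,0,0,0,0]]]'
python3 look.py a3
```

```text
time_s: 5.1
position: [0.4959, -0.0371, 0.3097]
orientation: [-0.416, -3.113, 0.002]
contact_force: [-0.2, 1.1, -0.6]
opening: 0.003
t 5.1 tcp hub x,y [-0.001  -0.0219] tip z 0.2457 F [-0.2  1.1 -0.6]
tool-frame of hub Y [ 0.028  1.    -0.001] X [-1.     0.028 -0.001]
scene n 180 red q deg -91.0 hx -0.0004
scene dark [(-31.2, 0.002, 180), (23.1, 0.003, 400), (87.8, 0.0, 201), (-150.7, 0.003, 78), (146.9, 0.003, 94)]
side n 45 red q deg -90.2 hx 0.0041
side dark [(29.4, -0.0, 212), (89.7, 0.0, 499)]
```

View pics/a3.png

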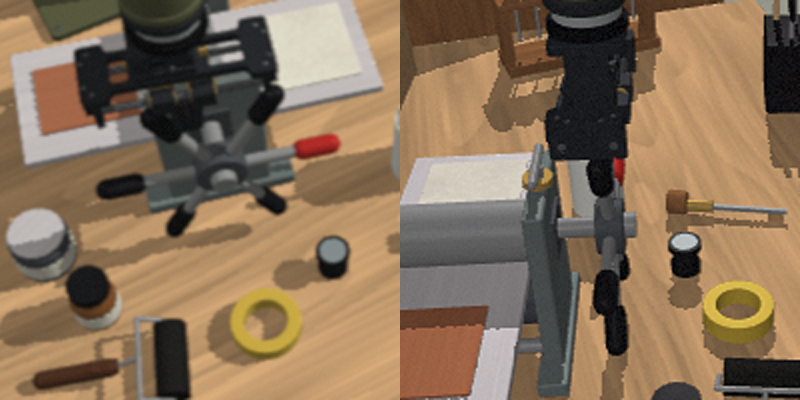

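The red grip now lies horizontal on the +y side at (315,146), q ≈ -90.5°. Next: lift, go back over the following spoke, lower, and sweep again.

```bash
python3 -m pendant '[[[-1,0,4,0,0],[-1,0,0,-37,0],[-1,0,0,-36,0],[-1,0.7,35,0,0],[-1,0.7,35,0,0],[-1,0.7,40,0,0],[-1,0.7,37,0,0],[-1,0,0,0,0],[-1,0,0,0,0]]]'
python3 look.py a4|head -2
```

```text
time_s: 6.32
position: [0.5329, 0.11, 0.3825]
orientation: [-0.414, -3.114, 0.002]
contact_force: [0.5, -1.5, -0.2]
opening: 0.005
t 6.33 tcp hub x,y [0.0004 0.1297] tip z 0.3185 F [ 0.5 -1.5 -0.2]
tool-frame of hub Y [ 0.027  1.    -0.002] X [-1.     0.027 -0.   ]
```

```bash
python3 -m pendant '[[[-1,0,0,37,0],[-1,0,0,36,0],[-1,-0.2,-9,0,0],[-1,-0.2,-9,0,0],[-1,-0.2,-9,0,0],[-1,-0.2,-8,0,0],[-1,-0.2,-8,0,0],[-1,-0.2,-8,0,0],[-1,-0.2,-9,0,0],[-1,-0.2,-9,0,0],[-1,-0.2,-9,0,0],[-1,-0.2,-9,0,0]]]'
python3 -m pendant '[[[-1,-0.2,-9,0,0],[-1,-0.2,-9,0,0],[-1,-0.2,-9,0,0],[-1,-0.2,-9,0,0],[-1,-0.2,-9,0,0],[-1,-0.2,-9,0,0],[-1,-0.2,-8,0,0],[-1,0,0,0,0]]]'
python3 look.py a5
```

```text
time_s: 7.92
position: [0.5123, 0.0258, 0.3099]
orientation: [0.413, 3.114, 0.0]
contact_force: [0.7, 1.9, 2.8]
opening: 0.005
time_s: 8.93
position: [0.4969, -0.0353, 0.3096]
orientation: [-0.415, -3.113, 0.002]
contact_force: [0.0, -0.0, 0.8]
opening: 0.006
t 8.93 tcp hub x,y [-0.0004 -0.02  ] tip z 0.2456 F [ 0.  -0.   0.8]
tool-frame of hub Y [ 0.028  1.    -0.002] X [-1.     0.028 -0.001]
scene n 164 red q deg -31.6 hx 0.0017
scene dark [(21.9, 0.004, 394), (-91.9, -0.001, 161), (86.6, 0.0, 204), (-151.2, 0.003, 75), (146.1, 0.002, 92)]
side dark [(27.6, 0.001, 266), (89.0, 0.0, 500)]
```

View pics/a5.png

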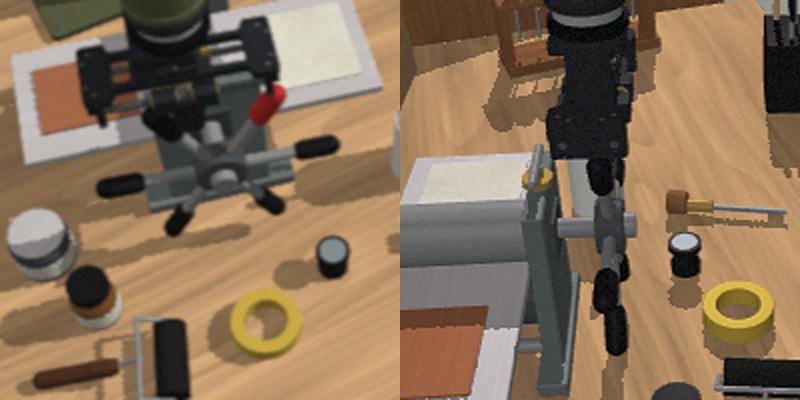

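Red is at (267,104), q ≈ -31.5°. The last push should end with the finger at about hub y = 28 mm. I'll stop short at 38 and measure.

```bash
python3 -m pendant '[[[-1,0,4,0,0],[-1,0,0,-37,0],[-1,0,0,-36,0],[-1,0.7,35,0,0],[-1,0.7,35,0,0],[-1,0.7,40,0,0],[-1,0.7,36,0,0],[-1,0,0,0,0],[-1,0,0,37,0],[-1,0,0,36,0],[-1,0,0,0,0]]]'
python3 -m pendant '[[[-1,-0.2,-9,0,0],[-1,-0.2,-9,0,0],[-1,-0.2,-9,0,0],[-1,-0.2,-8,0,0],[-1,-0.2,-8,0,0],[-1,-0.2,-8,0,0],[-1,-0.2,-8,0,0],[-1,-0.2,-8,0,0],[-1,-0.2,-8,0,0],[-1,-0.2,-8,0,0],[-1,-0.2,-7,0,0],[-1,0,0,0,0]]]'
python3 look.py a6
```

```text
time_s: 10.4
position: [0.5324, 0.11, 0.3077]
orientation: [-0.414, -3.109, 0.006]
contact_force: [-0.2, -0.2, 0.1]
opening: 0.005
time_s: 11.9
position: [0.5117, 0.0225, 0.3092]
orientation: [-0.416, -3.112, 0.003]
contact_force: [0.6, 0.3, 1.2]
opening: 0.004
t 11.9 tcp hub x,y [0.0004 0.0397] tip z 0.2452 F [0.6 0.3 1.2]
tool-frame of hub Y [ 0.028  1.    -0.002] X [-1.     0.028 -0.002]
scene n 118 red q deg -3.1 hx 0.0038
scene dark [(-20.1, 0.004, 180), (-63.5, -0.001, 197), (54.7, 0.001, 225), (-122.7, 0.001, 125), (115.3, 0.0, 157), (175.1, 0.005, 56)]
side n 178 red q deg -3.6 hx -0.0012
side dark [(-63.8, 0.008, 42), (55.3, -0.0, 145), (116.0, 0.001, 321)]
```

View pics/a6.png

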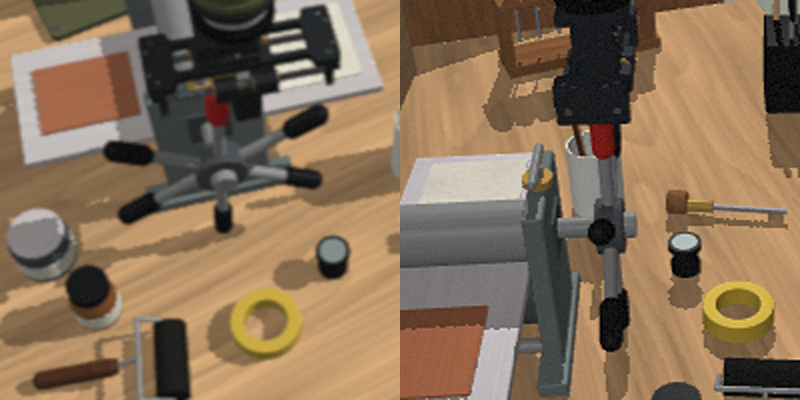

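Red stands almost upright at (216,108). The spokes average q ≈ -4.2°, so about 9 mm more, pushed slowly.

```bash
python3 -m pendant '[[[-1,0,-3,0,0],[-1,0,-3,0,0],[-1,0,-3,0,0],[-1,0,0,0,0],[-1,0,0,0,0]]]'
python3 look.py a7
```

```text
time_s: 12.62
position: [0.5102, 0.0153, 0.3097]
orientation: [-0.413, -3.114, 0.0]
contact_force: [-0.4, 0.8, 0.8]
opening: 0.004
t 12.62 tcp hub x,y [0.0006 0.0324] tip z 0.2457 F [-0.4  0.8  0.8]
tool-frame of hub Y [ 0.027  1.    -0.   ] X [-1.     0.027 -0.   ]
scene n 116 red q deg 0.1 hx 0.0041
scene dark [(-16.6, 0.005, 192), (-60.2, -0.0, 200), (58.0, 0.001, 225), (-119.5, 0.001, 133), (118.3, 0.001, 147), (176.1, 0.005, 61)]
side n 175 red q deg -0.4 hx -0.0011
side dark [(57.9, 0.0, 157), (119.2, 0.001, 322)]
```

q ≈ -0.5 to -1°. I'll back off sideways, lift, and check.

```bash
python3 -m pendant '[[[-1,0,5,0,0],[-1,0,15,0,0],[-1,0,20,0,0],[-1,0,0,-40,0],[-1,0,0,-40,0],[-1,0,40,0,0],[-1,0,40,0,0],[-1,0,40,0,0],[-1,0,0,0,0],[-1,0,0,0,0],[-1,0,0,0,0]]]'
python3 look.py a8
python3 - <<'E'
from h import *
for n in ["scene","side"]:
    a=np.load(f"pics/{n}0.npz"); b=eyes.grab_frame(n)
    P=pts(dict(a)); d=np.abs(a["pixels"].astype(int)-b["pixels"]).max(2)>60
    m=d&(a["depth"]>0)&(P[...,2]<.2)&(P[...,2]>.004)
    k,l,st,c=cv2.connectedComponentsWithStats(m.astype(np.uint8))
    print(n,[(st[i].tolist(),np.round(np.median(P[l==i],0),2).tolist()) for i in range(1,k) if st[i,4]>25])
    cv2.imwrite(f"pics/{n}9.png",b["pixels"][:,:,::-1])
E
```

```text
time_s: 14.1
position: [0.552, 0.1686, 0.3897]
orientation: [-0.416, -3.114, 0.002]
contact_force: [0.3, 0.1, 0.4]
opening: 0.0
t 14.1 tcp hub x,y [0.0052 0.1912] tip z 0.3257 F [0.3 0.1 0.4]
tool-frame of hub Y [ 0.029  1.    -0.001] X [-1.     0.029  0.   ]
scene n 177 red q deg -0.8 hx 0.0028
scene dark [(-60.2, -0.001, 196), (58.2, 0.001, 221), (-119.6, 0.0, 128), (118.2, 0.001, 147), (175.7, 0.005, 64)]
side n 259 red q deg -0.6 hx -0.001
side dark [(-61.0, 0.006, 61), (57.9, 0.001, 155), (119.0, 0.001, 322)]
scene [([382, 40, 7, 12, 35], [0.22, 0.52, 0.02]), ([300, 73, 28, 24, 313], [0.32, 0.21, 0.12]), ([253, 140, 7, 10, 41], [0.46, -0.0, 0.16]), ([289, 145, 31, 14, 272], [0.53, 0.09, 0.17]), ([275, 162, 18, 4, 53], [0.46, 0.05, 0.04]), ([199, 168, 24, 14, 230], [0.48, -0.12, 0.16]), ([277, 174, 19, 12, 136], [0.52, 0.04, 0.07]), ([235, 182, 16, 17, 157], [0.5, -0.07, 0.07])]
side [([241, 47, 36, 27, 355], [0.73, 1.37, 0.14]), ([15, 66, 18, 50, 525], [-0.25, 1.32, 0.12]), ([255, 70, 18, 14, 88], [0.75, 1.37, 0.03]), ([26, 95, 6, 20, 57], [-0.25, 1.32, 0.04]), ([258, 99, 18, 17, 153], [0.65, 0.72, 0.13]), ([242, 102, 13, 9, 74], [0.58, 0.72, 0.16]), ([254, 185, 6, 17, 51], [0.53, 0.28, 0.09]), ([268, 196, 4, 15, 46], [0.53, 0.08, 0.16]), ([261, 239, 6, 7, 26], [0.49, -0.05, 0.16]), ([270, 246, 5, 11, 46], [0.52, 0.03, 0.07]), ([257, 257, 12, 22, 151], [0.47, -0.12, 0.16]), ([268, 282, 6, 15, 31], [0.5, -0.08, 0.05]), ([240, 335, 16, 29, 382], [0.42, -0.23, 0.06])]
```

View pics/scene9.png

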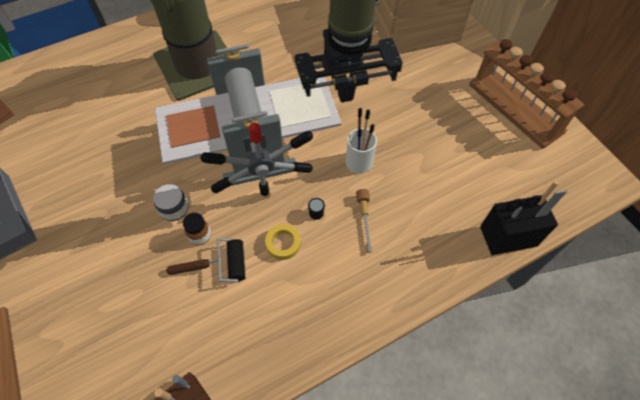

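View pics/a8.png

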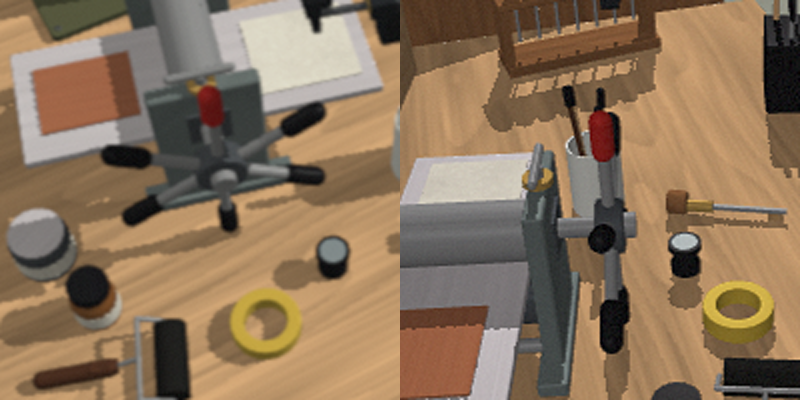

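The red grip stands upright at (255,132) in the full scene view, the robot is clear, and the bystanders are in place. The side-view difference on the tin is a moved shadow, since the tin's outline in the scene view is unchanged. Handing in.

```bash
python3 -c "
from rig import manip
print(manip.sign_off())"
```

```text
the job is handed in; nothing more can be done
None
```

The press is parked: the red grip points straight up to within about 2°, against the 7° allowed, and the job is handed in. No verdict was reported.

**What I did:** With the gripper shut, I pushed the top spokes towards the hub's -y side. Two strokes of about 60° each and a slow last one of about 30° turned the wheel from q ≈ -149° to about -1°. I then backed off sideways and lifted clear. It took about 14 s of the 69 s. The forces I read were only a few newtons, sampled at the ends of moves rather than throughout.

**Last checks:**
- **Wheel angle:** The red grip read -0.8° in the scene view and -0.6° in the side view. The black spokes mostly read between 0 and -2°, except the downward one, partly seen in the scene view, at about -4°. The angle barely changed after the fingers let go, so the wheel looked at rest. I did not measure its speed directly.
- **Loose things:** The before/after scene comparison showed changes only at the wheel and where the arm or its shadow had moved.
- **One disagreement:** The side view showed a changed patch on the ink tin. I took it for a moved shadow, because the tin had not changed in the scene view. The robot never went near it.

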